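Dial the lockout padlock open and hold it up

ROBOT

A 6-joint arm with a two-finger parallel gripper is mounted at the origin on a cart in front of the work surface, level with it; the furniture and walls round the work are solid. World frame = base frame: x ahead of the robot, y to its left, z up, the work surface at z = 0. Lengths are in m, angles in rad, forces in N, time in s.
With the tool pointing down it reaches from about 0.35 to 0.975 m from the base axis. Payload 7.1 kg.
Tool frame: the origin (TCP) lies on the centre line of the jaws, within the pads' length; the fingertips stand 11 mm ahead of it and the grasp point (between the pads) lies 8 mm behind it; y points along the fingers, z is the direction in which the jaws open and shut, and the axes are right-handed (so a half turn about y gives the same grasp; the last joint's range is limited). The gripper opens to 88 mm and grips with 3 to 60 N. Pads are 20 mm wide; open, the fingers measure 115 mm over their backs; the gripper's body (75 mm by 178 mm) begins 61 mm behind the grasp point.
Start: joints at [-1.219, 0.423, 1.63, -0, 1.089, -0.019], TCP at [0.226, -0.582, 0.234] pointing down, gripper open.
Joint ranges: [-3, 3], [-0.9, 2.11], [0.09, 2.58], [-1.31, 4.45], [0.11, 2.69], [-2.54, 2.54]. Speed limits (rad/s): [2.39, 2.39, 3.01, 3.14, 3.14, 3.14].

INTERFACE

Orientations are given as a unit quaternion [w, x, y, z].
In Python, from workcell import * gives the robot as it stands.
- The arm moves only by the tool jog_arm, never from a script. Its argument "moves" is a list of rows, each an object with "dp": the shift along the tool's x, y, z scaled (see below), a list of three; "delta_rot": the turn, a rotation vector about the tool's x, y, z scaled (see below), a list of three. In form: [{"dp": [x, y, z], "delta_rot": [rx, ry, rz]}, ...]. A call has 1 to 5 rows; each row shifts and turns the commanded pose from where the row before left it, along the tool's axes as they then stand; what a row does not reach is not made up. The controller multiplies each number of a shift by 2 cm and each number of a turn by 0.08 rad. A row lasts 1/8 s, in which the tool goes at most 62.5 mm and 10.7 degrees, less where a joint would pass 70% of its speed; a pose out of reach is approached as far as the arm can. A call with a number of a shift or a turn outside -1 to 1 is refused whole. A call with a gripper value outside its range is refused whole. "jaw" is the gripper's target within -1 to 1 (fully open at 1, half-way at 0, shut at -1), set as the call begins (left out, the last holds). The fingers move at their own pace and stop on an object; the grip force is fixed at half the most. Time passes only in rows, so rows that do not move let the fingers close. It gives the time, the measured TCP pose, the force and the opening at its end, in the units of the state.
- get_obs(): the state, without advancing time (a new reading comes with each control period).
- grab_frame(name): name is "side" or "top"; returns a dict with "image" (480x640x3 uint8, red, green, blue), "intrinsics" (3x3 intrinsics, pixels), "extrinsics" (4x4, takes a point from camera to world coordinates). Camera axes: x right, y up, looking along -z (the intrinsics and any distortion apply to the point x, -y, -z); pixel columns grow to the right and rows downward; lengths in m; the calibration is good to about 2 mm. A picture is of the moment at which its call begins. There is no depth.
- job_done(): hands the job in, once; it reports no verdict.
The state is a dict: "time": time; "joints": joint angles; "joint_velocities": joint speeds; "effort": joint torques, N m; "eef_pos": TCP position; "tcp_rot": TCP orientation; "ft_force": force on the tool from outside, world axes, zero at the start; "moment": the same for the moment, N m; "opening": opening from 0.0 (shut) to 1.0 (fully open).
Only numpy, scipy, OpenCV 4.12 (cv2) and the standard library are available. Lean on these libraries where they do the work, as an engineer would, in place of code of your own. Each camera call takes 0.05 s, during which the arm holds its last target. There are 200 camera calls.

TASK

The red lockout padlock stands shut in its aluminium bench holder and a technician is waiting for it opened: turn the dial on its top until the white pointer line clicks into the notch at the green mark, then pull the shackle up until it is fully open, and only then lift the padlock out of the holder by the bow of its shackle. Finish while still holding it by the bow, open, upright and still, raised well clear of the holder (the whole lock at least 10 cm above the worktop). Never lift the lock out of the holder while it is shut, and leave the timer, the two canisters and the mouse where they are.

Things in the scene. Friction and masses are not known exactly. Their poses are not given: they have to be found in the camera images.
- lock_mid (a point): centre of the red padlock's case, 50 (x) x 128 (y) x 38 (z) mm, 0.4 to 0.7 kg in all, loose in the holder with 2 mm play, 25 mm above the worktop; the holder's walls rise 14 mm up its sides. Site has the lock's axes: z up; green mark on the dial's -x side. From here the dial's axis is at y -40 mm, the shackle's middle at y +34 mm, the case's top 19 mm up.
- dial_grip (a point): on the dial's vertical axis, half-way up its grip bar. Dial: dark disc 37 mm across, 6.5 mm high, on the case's top; on it a grey upright grip bar 12 mm thick, 34 long, 26 high (13 mm above and below this point). Turns with the dial: x along the bar, white pointer line on its -x half; pinch the bar across its thickness, along y.
- dial (a joint): dial angle, rad: 0 = white pointer at the green mark (opening notch), positive anticlockwise from above, range +-2.9. Starts 2 to 4 clicks anticlockwise of the mark: turn it clockwise. A spring ball clicks into a notch every 0.524 rad (30 degrees); about 0.05 N m passes it; let go within 9 degrees of a notch it settles in, farther off it may stay. Frees the shackle only within about 0.14 rad of 0.
- bow (a point): middle of the straight top bar (bow) of the steel shackle, a U of round bar 9 mm thick, legs 36 mm apart along the lock's y. The straight part is 24 mm long along y, its centre 46 mm above the case's top when shut; pinch it from above across the lock's x. Site has the lock's axes and rises with the shackle.
- shackle (a joint): how far the shackle is pulled up, m: 0 shut, 0.018 fully open (stop). Unlocked it slides with about 1 N of friction, less than the lock's weight, and stays where it is left; locked it gives about 1 mm and the whole lock comes up with it.
- holder: aluminium tray 66 (x) x 144 (y) x 20 (z) mm screwed to the worktop, with a flat screw lug at each end; origin at the centre of its underside, on the worktop; axes parallel to the lock's.
- timer: white timer with display, 62x68x18 mm, loose bystander; origin centre of underside
- canister_0: white canister with a black foot, 41 mm across, 67 mm high, loose bystander; origin centre of underside
- canister_1: black canister with a white ribbed foot, 41 mm across, 67 mm high, loose bystander; origin centre of underside
- mouse: black computer mouse 112x67x38 mm, loose bystander; origin centre of underside
There are look-alikes about, which are no part of the job. Of the things that look like the part that bears lock_mid, the larger one is meant.

How it is judged:
By the outcome, as a careful person would: the job done as asked, in the order asked, and still so for the second after the job is handed in, while the arm keeps its last pose, push and grip.
It also fails if it takes over 54 s, if anything falls off the work surface, if the arm or the gripper's body presses on something with over 40 N, if the wrist force passes 120 N, or if a joint passes its speed limit or range.

## Working session

There is one attempt and no reset: what is moved stays moved. The work goes in short steps, Python scripts to look and compute and a tool call to move; the robot and the scene stay as the last step left them, time stands still between calls to the robot, and variables do not carry over. Pictures are saved under pics/ and viewed, about 8 in all and at most 12, crops included, and the job is handed in when it is done.

Besides the shell and the picture viewer there is one more tool, called as a command line: name --argument value ..., lists and objects as JSON in quotes. jog_arm: Moves the arm, as the interface text tells. Its arguments: {"type":"object","properties":{"moves":{"type":"array","items":{"type":"object","properties":{"dp":{"type":"array","items":{"type":"number","minimum":-1,"maximum":1}},"delta_rot":{"type":"array","items":{"type":"number","minimum":-1,"maximum":1}}}}},"jaw":{"type":"number"}},"required":["moves"]}

```bash
mkdir -p pics; cat > h.py <<'E'
from workcell import *
import numpy as np, cv2
def snap(n,f):
    d=grab_frame(n); cv2.imwrite(f'pics/{f}.png',cv2.cvtColor(np.asarray(d['image']),cv2.COLOR_RGB2BGR))
    np.savez(f'pics/{f}.npz',K=d['intrinsics'],E=d['extrinsics']); return d
def ray(f,u,v):
    a=np.load(f'pics/{f}.npz');K,E=a['K'],a['E']
    p=np.linalg.inv(K)@[u,v,1]; return E[:3,3],E[:3,:3]@[p[0],-p[1],-p[2]]
def atz(f,u,v,z):
    o,d=ray(f,u,v); return o+d*(z-o[2])/d[2]
def proj(f,P):
    a=np.load(f'pics/{f}.npz');K,E=a['K'],a['E']
    c=E[:3,:3].T@(np.asarray(P)-E[:3,3]); p=K@[c[0],-c[1],-c[2]]; return p[:2]/p[2]
E
python3 - <<'E'
from h import *
for n in('top','side'):
    d=snap(n,n+'0'); print(d['intrinsics'],d['extrinsics'],[k for k in d])
print(get_obs())
E
```

```text
[[440.56550494   0.         315.56076866]
 [  0.         440.56550494 239.39774255]
 [  0.           0.           1.        ]] [[ 2.19598995e-02  9.84510134e-01 -1.73947000e-01  3.65973643e-01]
 [-9.99747593e-01  2.24504502e-02  8.52783034e-04  2.14413902e-02]
 [ 4.74476200e-03  1.73884368e-01  9.84754647e-01  9.23661917e-01]
 [ 0.00000000e+00  0.00000000e+00  0.00000000e+00  1.00000000e+00]] ['image', 'intrinsics', 'extrinsics']
[[475.20458957   0.         323.69092182]
 [  0.         475.20458957 245.79460225]
 [  0.           0.           1.        ]] [[ 0.99592266 -0.07184069  0.05456155  0.53511749]
 [ 0.08841216  0.6571144  -0.74858797 -0.70954631]
 [ 0.0179259   0.75035963  0.66078672  0.7494583 ]
 [ 0.          0.          0.          1.        ]] ['image', 'intrinsics', 'extrinsics']
{'time': 0.1, 'joints': array([-1.21899588e+00,  4.23742982e-01,  1.63057493e+00,  3.76193315e-06,
        1.08862412e+00, -1.90360071e-02]), 'joint_velocities': array([ 9.20674111e-04,  7.37665001e-06, -8.82844014e-04,  2.19432494e-03,
        1.91320112e-03, -1.67296114e-03]), 'effort': array([-1.68815527e-04, -5.45615780e+01, -2.74327898e+01,  6.45399769e-02,
        1.88244029e-02, -2.12491972e-05]), 'eef_pos': array([ 0.22633756, -0.58206885,  0.233008  ]), 'tcp_rot': array([ 0.13028203, -0.13043773,  0.69545707, -0.6945157 ]), 'ft_force': array([-0.37982662, -0.75071058, -0.32655313]), 'moment': array([-0.00705131, -0.0044268 , -0.02350805]), 'opening': 0.9986207731252678}
```

View pics/top0.png

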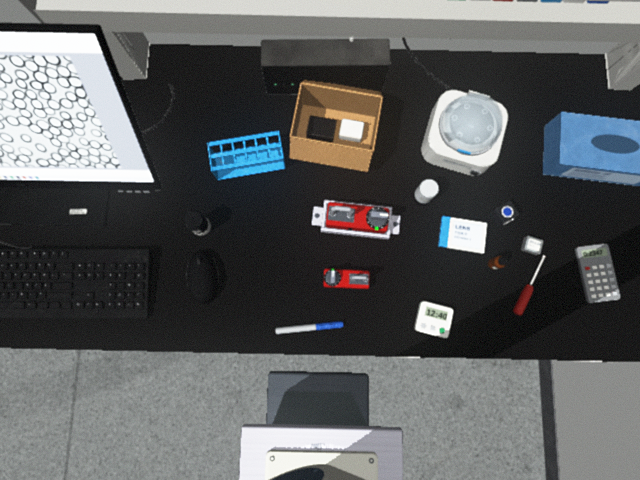

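View pics/side0.png

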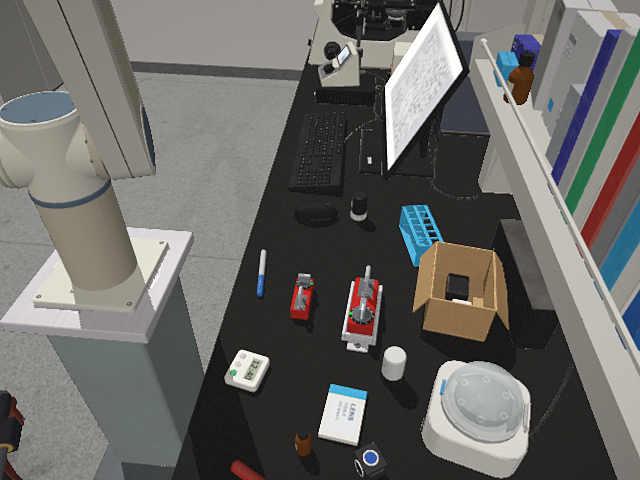

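```bash
python3 - <<'E'
from h import *
a=cv2.imread('pics/top0.png')[190:250,305:410]; b=cv2.imread('pics/side0.png')[260:355,330:395]
a=cv2.resize(a,None,fx=7.5,fy=7.5,interpolation=cv2.INTER_CUBIC)[:, :]
b=cv2.resize(b,None,fx=6,fy=6,interpolation=cv2.INTER_CUBIC)
cv2.imwrite('pics/ca.png',a);cv2.imwrite('pics/cb.png',b)
E
```

```text
(no output)
```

View pics/ca.png

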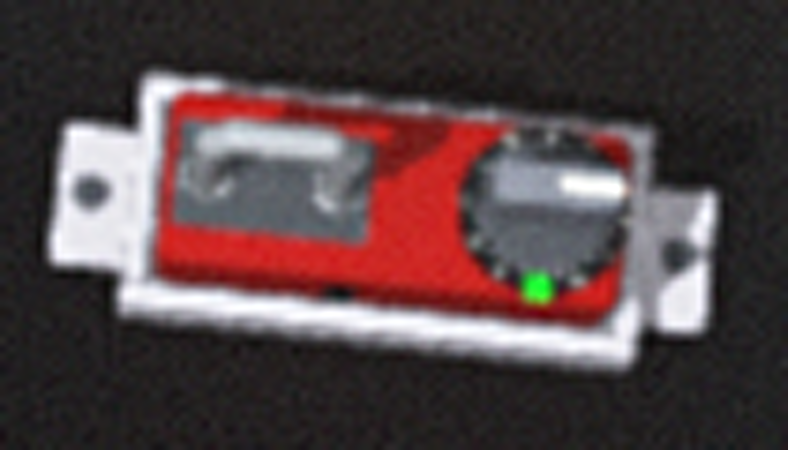

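View pics/cb.png

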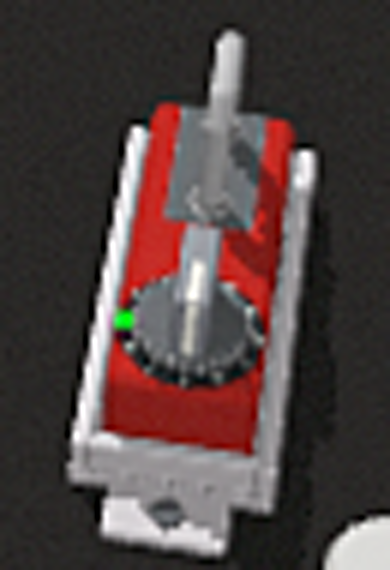

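```bash
python3 - <<'E'
from h import *
T=lambda u,v,z:atz('top0',305+u/7.5-.4,190+v/7.5-.4,z)
S=lambda u,v,z:atz('side0',330+u/6-.4,260+v/6-.4,z)
l,r=T(92,192,.003),T(680,257,.003);print('lugs',l,r,(l+r)/2,'yaw',np.degrees(np.arctan2(-(l-r)[0],(l-r)[1])))
b=T(270,140,.0945);print('bow',b)
d=T(562,180,.0765);print('bar',d,'yaw',np.degrees(np.arctan2(-(b-d)[0],(b-d)[1])))
print('green top,side',T(538,288,.045),S(124,320,.045))
print('side: lug hole',S(165,514,.003),'bow', S(226,70,.0945),'bar end near', S(190,350,.0765),S(203,235,.0765))
print(T(497,176,.0765),T(628,186,.0765))
o=get_obs();from scipy.spatial.transform import Rotation as R
q=o['tcp_rot'];print(R.from_quat([*q[1:],q[0]]).as_matrix())
E
```

```text
lugs [0.58130574 0.01900272 0.003     ] [ 0.56618209 -0.14892452  0.003     ] [ 0.57374391 -0.0649609   0.003     ] yaw -5.1462153206175705
bow [ 0.5747248  -0.02639317  0.0945    ]
bar [ 0.5702081  -0.10443641  0.0765    ] yaw -3.31225921691054
green top,side [ 0.54755944 -0.10249972  0.045     ] [ 0.54549876 -0.10177434  0.045     ]
side: lug hole [ 0.56299279 -0.14530842  0.003     ] bow [ 0.57315302 -0.03388329  0.0945    ] bar end near [ 0.56565919 -0.13880327  0.0765    ] [ 0.56839522 -0.09111765  0.0765    ]
[ 0.57089371 -0.08731816  0.0765    ] [ 0.5689885  -0.12181025  0.0765    ]
[[-9.32025186e-01 -4.61851644e-04  3.62393212e-01]
 [-3.62393505e-01  1.26788323e-03 -9.32024324e-01]
 [-2.90153111e-05 -9.99999090e-01 -1.34907114e-03]]
```

jog_arm --moves '[{"dp": [-1, 0, -0.65]}, {"dp": [-1, 0, -0.65]}, {"dp": [-1, 0, -0.65]}, {"dp": [-1, 0, -0.65]}, {"dp": [-1, 0, -0.65]}]' --jaw 0

```text
invalid input
```

```bash
python3 - <<'E'
from h import *
def tri(t,s):
    (o1,d1),(o2,d2)=ray('top0',*t),ray('side0',*s)
    A=np.c_[d1,-d2];x=np.linalg.lstsq(A,o2-o1,rcond=None)[0];p,q=o1+d1*x[0],o2+d2*x[1];return (p+q)/2,np.linalg.norm(p-q)
print(tri((368,170),(413,303)),tri((290,163),(423,240)))
E
```

```text
(array([ 0.6637206 , -0.08275416,  0.06612212]), np.float64(0.0009763411123302377)) (array([0.67916137, 0.07636257, 0.08746514]), np.float64(0.0235974420170977))
```

jog_arm --moves '[{"dp": [-1, 0, -0.65], "delta_rot": [0, 0, 0]}, {"dp": [-1, 0, -0.65], "delta_rot": [0, 0, 0]}, {"dp": [-1, 0, -0.65], "delta_rot": [0, 0, 0]}, {"dp": [-1, 0, -0.65], "delta_rot": [0, 0, 0]}, {"dp": [-1, 0, -0.65], "delta_rot": [0, 0, 0]}]' --jaw 0

```text
time: 0.72
eef_pos: [0.2973, -0.484, 0.2338]
tcp_rot: [-0.131, 0.131, -0.695, 0.695]
ft_force: [0.1, 0.1, 0.6]
opening: 0.502
```

jog_arm --moves '[{"dp": [-1, 0, -0.65], "delta_rot": [0, 0, 0]}, {"dp": [-1, 0, -0.65], "delta_rot": [0, 0, 0]}, {"dp": [-1, 0, -0.65], "delta_rot": [0, 0, 0]}, {"dp": [-1, 0, -0.65], "delta_rot": [0, 0, 0]}, {"dp": [-1, 0, -0.65], "delta_rot": [0, 0, 0]}]'

```text
time: 1.35
eef_pos: [0.3667, -0.3872, 0.2339]
tcp_rot: [-0.131, 0.131, -0.695, 0.695]
ft_force: [-0.9, 0.6, 0.3]
opening: 0.499
```

jog_arm --moves '[{"dp": [-1, 0, -0.65], "delta_rot": [0, 0, 0]}, {"dp": [-1, 0, -0.65], "delta_rot": [0, 0, 0]}, {"dp": [-1, 0, -0.65], "delta_rot": [0, 0, 0]}, {"dp": [-1, 0, -0.65], "delta_rot": [0, 0, 0]}, {"dp": [-1, 0, -0.65], "delta_rot": [0, 0, 0]}]'

```text
time: 1.98
eef_pos: [0.4361, -0.2903, 0.2339]
tcp_rot: [-0.131, 0.131, -0.695, 0.695]
ft_force: [0.8, -0.3, 0.5]
opening: 0.502
```

jog_arm --moves '[{"dp": [-1, 0, -0.65], "delta_rot": [0, 0, 0]}, {"dp": [-1, 0, -0.65], "delta_rot": [0, 0, 0]}, {"dp": [-1, 0, -0.65], "delta_rot": [0, 0, 0]}, {"dp": [-1, 0, -0.65], "delta_rot": [0, 0, 0]}, {"dp": [-1, 0, -0.65], "delta_rot": [0, 0, 0]}]'

```text
time: 2.6
eef_pos: [0.5055, -0.1934, 0.2339]
tcp_rot: [-0.131, 0.13, -0.695, 0.695]
ft_force: [0.1, -0.2, 0.7]
opening: 0.501
```

jog_arm --moves '[{"dp": [-1, 0, -0.65], "delta_rot": [0, 0, 0]}, {"dp": [-1, 0, -0.65], "delta_rot": [0, 0, 0]}, {"dp": [-1, 0, -0.65], "delta_rot": [0, 0, 0]}, {"dp": [-0.6, 0, -0.2], "delta_rot": [0, -1, 0]}, {"dp": [0, 0, 0], "delta_rot": [0, -1, 0]}]'

```text
time: 3.22
eef_pos: [0.5571, -0.1271, 0.2338]
tcp_rot: [-0.187, 0.187, -0.682, 0.682]
ft_force: [0.1, 0.4, -0.1]
opening: 0.498
```

jog_arm --moves '[{"dp": [0, 0.8, 0], "delta_rot": [0, -1, 0]}, {"dp": [0, 0.8, 0], "delta_rot": [0, -1, 0]}, {"dp": [0, 0.8, 0], "delta_rot": [0, -1, 0]}, {"dp": [0, 0.8, 0], "delta_rot": [0, -1, 0]}, {"dp": [0, 0.8, 0], "delta_rot": [0, -1, 0]}]'

```text
time: 3.85
eef_pos: [0.5565, -0.1279, 0.1534]
tcp_rot: [-0.318, 0.318, -0.631, 0.631]
ft_force: [0.8, -0.4, -0.2]
opening: 0.505
```

jog_arm --moves '[{"dp": [0, 0, 0], "delta_rot": [0, -1, 0]}, {"dp": [0, 0, 0], "delta_rot": [0, -1, 0]}, {"dp": [0, 0, 0], "delta_rot": [0, -1, 0]}, {"dp": [0, 0, 0], "delta_rot": [0, -1, 0]}, {"dp": [0, 0, 0], "delta_rot": [0, -1, 0]}]'

```text
time: 4.47
eef_pos: [0.5565, -0.1278, 0.1538]
tcp_rot: [-0.438, 0.437, -0.556, 0.556]
ft_force: [0.2, 0.5, -0.7]
opening: 0.5
```

```bash
cat >> h.py <<'E'
from scipy.spatial.transform import Rotation as R
def plan(p,head):
    "units to go to TCP p, jaw-axis heading (deg), tool straight down"
    o=get_obs();q=o['tcp_rot'];M=R.from_quat([*q[1:],q[0]]).as_matrix()
    h=np.radians(head);z=np.array([np.cos(h),np.sin(h),0]);y=np.array([0,0,-1.]);G=np.c_[np.cross(y,z),y,z]
    print('t',o['time'],'p',o['eef_pos'].round(4),'head',np.degrees(np.arctan2(M[1,2],M[0,2])).round(2),'F',o['ft_force'].round(1),'M',o['moment'].round(2),'open',round(o['opening'],3),'j',o['joints'].round(2))
    print('dp units',(M.T@(np.array(p)-o['eef_pos'])/.02).round(2),'rot units',(R.from_matrix(M.T@G).as_rotvec()/.08).round(2))
E
python3 - <<'E'
from h import *
plan([.569,-.105,.14],-5)
E
```

```text
t 4.475 p [ 0.5565 -0.1278  0.1538] head -13.56 F [ 0.2  0.5 -0.7] M [-0.   -0.04 -0.03] open 0.5 j [-0.25  0.45  1.81  0.    0.88 -0.01]
dp units [-1.26  0.69  0.34] rot units [-0.   -1.87 -0.  ]
```

jog_arm --moves '[{"dp": [-0.63, 0.35, 0.17], "delta_rot": [0, 0, 0]}, {"dp": [-0.63, 0.34, 0.17], "delta_rot": [0, 0, 0]}, {"dp": [0, 0, 0], "delta_rot": [0, -0.94, 0]}, {"dp": [0, 0, 0], "delta_rot": [0, -0.93, 0]}, {"dp": [0, 0, 0], "delta_rot": [0, 0, 0]}]'

```text
time: 5.1
eef_pos: [0.5693, -0.1051, 0.1393]
tcp_rot: [0.477, -0.477, 0.522, -0.522]
ft_force: [-0.4, 0.5, 0.1]
opening: 0.502
```

```bash
python3 - <<'E'
from h import *
plan([.569,-.105,.068],-5)
snap('side','s1');snap('top','t1')
a=cv2.imread('pics/s1.png')[200:360,290:450];b=cv2.imread('pics/t1.png')[160:260,300:420]
c=np.hstack([cv2.resize(a,(400,400),interpolation=cv2.INTER_CUBIC),cv2.resize(b,(400,333),interpolation=cv2.INTER_CUBIC) if 0 else cv2.copyMakeBorder(cv2.resize(b,(400,333),interpolation=cv2.INTER_CUBIC),0,67,0,0,0)])
cv2.imwrite('pics/c1.png',c)
for p in [(.569,-.105,.0765),(.569,-.105,.14),(.576,-.031,.0945)]: print((proj('s1',p)-[290,200])*2.5,(proj('t1',p)-[300,160])*3.33)
E
```

```text
t 5.1 p [ 0.5693 -0.1051  0.1393] head -5.22 F [-0.4  0.5  0.1] M [-0.   -0.08 -0.04] open 0.502 j [-0.2   0.48  1.8   0.    0.87 -0.11]
dp units [-0.    3.57 -0.02] rot units [ 0.01 -0.05 -0.  ]
[183.91082886 260.61976567] [265.80310935 180.4950648 ]
[190.39645424 201.47669689] [282.92899672 153.92536896]
[196.84600209 175.8913132 ] [143.14450294 158.77429174]
```

View pics/c1.png

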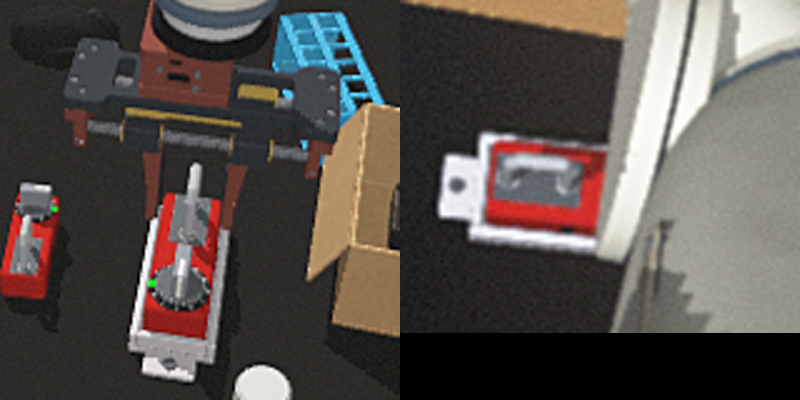

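```bash
python3 - <<'E'
from h import *
a=cv2.imread('pics/s1.png')[225:345,395:515];b=cv2.imread('pics/top0.png')[70:190,275:395]
cv2.imwrite('pics/c2.png',np.hstack([cv2.resize(i,(400,400),interpolation=cv2.INTER_CUBIC) for i in(a,b)]))
def tri(t,s):
    (o1,d1),(o2,d2)=ray('top0',*t),ray('side0',*s)
    A=np.c_[d1,-d2];x=np.linalg.lstsq(A,o2-o1,rcond=None)[0];p,q=o1+d1*x[0],o2+d2*x[1];return ((p+q)/2).round(3),np.linalg.norm(p-q).round(4)
print(tri((368,170),(413,312)),tri((290,163),(434,242)))
E
```

```text
(array([ 0.669, -0.086,  0.045]), np.float64(0.0035)) (array([0.693, 0.078, 0.079]), np.float64(0.0448))
```

View pics/c2.png

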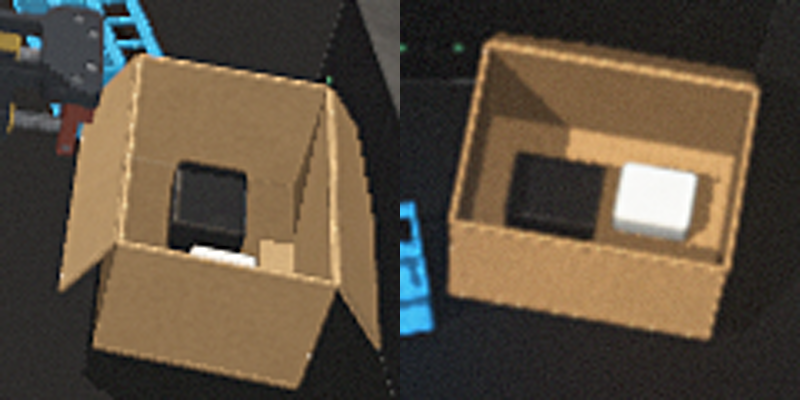

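```bash
python3 - <<'E'
from h import *
def tri(t,s):
    (o1,d1),(o2,d2)=ray('top0',*t),ray('side0',*s)
    A=np.c_[d1,-d2];x=np.linalg.lstsq(A,o2-o1,rcond=None)[0];p,q=o1+d1*x[0],o2+d2*x[1];return ((p+q)/2).round(3),np.linalg.norm(p-q).round(4)
print(tri((373,149.5),(431.6,297.6)),tri((290.6,136.6),(436.4,241.5)))
E
```

```text
(array([ 0.696, -0.09 ,  0.093]), np.float64(0.002)) (array([0.719, 0.075, 0.093]), np.float64(0.0019))
```

jog_arm --moves '[{"dp": [0, 0.9, 0], "delta_rot": [0, 0, 0]}, {"dp": [0, 0.9, 0], "delta_rot": [0, 0, 0]}, {"dp": [0, 0.9, 0], "delta_rot": [0, 0, 0]}, {"dp": [0, 0.85, 0], "delta_rot": [0, 0, 0]}, {"dp": [0, 0, 0], "delta_rot": [0, 0, 0]}]'

```text
time: 5.82
eef_pos: [0.568, -0.106, 0.0669]
tcp_rot: [0.476, -0.478, 0.523, -0.521]
ft_force: [-0.2, -0.2, -0.3]
opening: 0.5
```

jog_arm --moves '[{"dp": [0, 0, 0], "delta_rot": [0, 0, 0]}, {"dp": [0, 0, 0], "delta_rot": [0, 0, 0]}, {"dp": [0, 0, 0], "delta_rot": [0, 0, 0]}, {"dp": [0, 0, 0], "delta_rot": [0, 0, 0]}]' --jaw -1

```text
time: 6.32
eef_pos: [0.5688, -0.1062, 0.0691]
tcp_rot: [0.477, -0.477, 0.522, -0.522]
ft_force: [-1.8, -1.4, 2.4]
opening: 0.135
```

```bash
python3 - <<'E'
from h import *
plan([.569,-.105,.068],-5)
snap('side','s2');cv2.imwrite('pics/c3.png',cv2.resize(cv2.imread('pics/s2.png')[235:355,310:430],(600,600),interpolation=cv2.INTER_CUBIC))
E
```

```text
t 6.325 p [ 0.5688 -0.1062  0.0691] head -5.17 F [-1.8 -1.4  2.4] M [-0.17  0.24 -0.  ] open 0.135 j [-0.21  0.59  1.82 -0.    0.73 -0.11]
dp units [-0.06  0.06  0.  ] rot units [ 0.01 -0.04  0.  ]
```

View pics/c3.png

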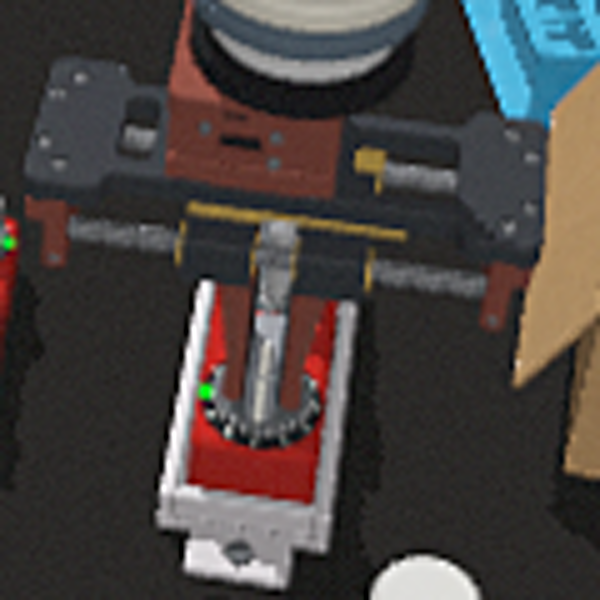

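jog_arm --moves '[{"dp": [0, 0, 0], "delta_rot": [0, 1, 0]}, {"dp": [0, 0, 0], "delta_rot": [0, 1, 0]}, {"dp": [0, 0, 0], "delta_rot": [0, 1, 0]}, {"dp": [0, 0, 0], "delta_rot": [0, 1, 0]}, {"dp": [0, 0, 0], "delta_rot": [0, 1, 0]}]'

```text
time: 7.0
eef_pos: [0.5682, -0.106, 0.0691]
tcp_rot: [0.362, -0.363, 0.607, -0.606]
ft_force: [-4.8, 0.4, 6.0]
opening: 0.135
```

jog_arm --moves '[{"dp": [0, 0, 0], "delta_rot": [0, 1, 0]}, {"dp": [0, 0, 0], "delta_rot": [0, 1, 0]}, {"dp": [0, 0, 0], "delta_rot": [0, 1, 0]}, {"dp": [0, 0, 0], "delta_rot": [0, 1, 0]}, {"dp": [0, 0, 0], "delta_rot": [0, 1, 0]}]'

```text
time: 7.62
eef_pos: [0.5676, -0.1055, 0.0692]
tcp_rot: [0.234, -0.236, 0.668, -0.666]
ft_force: [-6.1, 3.5, 8.3]
opening: 0.134
```

```bash
python3 - <<'E'
from h import *
plan([.569,-.105,.068],-95)
E
```

```text
t 7.625 p [ 0.5676 -0.1055  0.0692] head -51.17 F [-6.1  3.5  8.3] M [ 0.59  1.22 -0.03] open 0.134 j [-0.2   0.59  1.82  0.    0.73  0.69]
dp units [-0.07  0.06  0.02] rot units [0.03 9.56 0.04]
```

jog_arm --moves '[{"dp": [0, 0, 0], "delta_rot": [0, 1, 0]}, {"dp": [0, 0, 0], "delta_rot": [0, 1, 0]}, {"dp": [0, 0, 0], "delta_rot": [0, 1, 0]}, {"dp": [0, 0, 0], "delta_rot": [0, 1, 0]}, {"dp": [0, 0, 0], "delta_rot": [0, 1, 0]}]'

```text
time: 8.25
eef_pos: [0.5672, -0.1049, 0.0692]
tcp_rot: [0.096, -0.099, 0.701, -0.699]
ft_force: [-7.4, 6.7, 10.1]
opening: 0.131
```

jog_arm --moves '[{"dp": [0, 0, 0], "delta_rot": [0, 1, 0]}, {"dp": [0, 0, 0], "delta_rot": [0, 1, 0]}, {"dp": [0, 0, 0], "delta_rot": [0, 1, 0]}, {"dp": [0, 0, 0], "delta_rot": [0, 1, 0]}, {"dp": [0, 0, 0], "delta_rot": [0, 0.6, 0]}]'

```text
time: 8.88
eef_pos: [0.5675, -0.1048, 0.0691]
tcp_rot: [-0.033, 0.03, 0.707, -0.706]
ft_force: [-6.1, 7.1, 8.8]
opening: 0.138
```

```bash
python3 - <<'E'
from h import *
plan([.569,-.105,.068],-95)
snap('side','s3');cv2.imwrite('pics/c4.png',cv2.resize(cv2.imread('pics/s3.png')[235:355,310:430],(600,600),interpolation=cv2.INTER_CUBIC))
E
```

```text
t 8.875 p [ 0.5675 -0.1048  0.0691] head -95.14 F [-6.1  7.1  8.8] M [1.29 1.07 0.12] open 0.138 j [-0.2   0.59  1.82  0.    0.73  1.46]
dp units [-0.07  0.06  0.  ] rot units [ 0.02 -0.03  0.05]
```

View pics/c4.png

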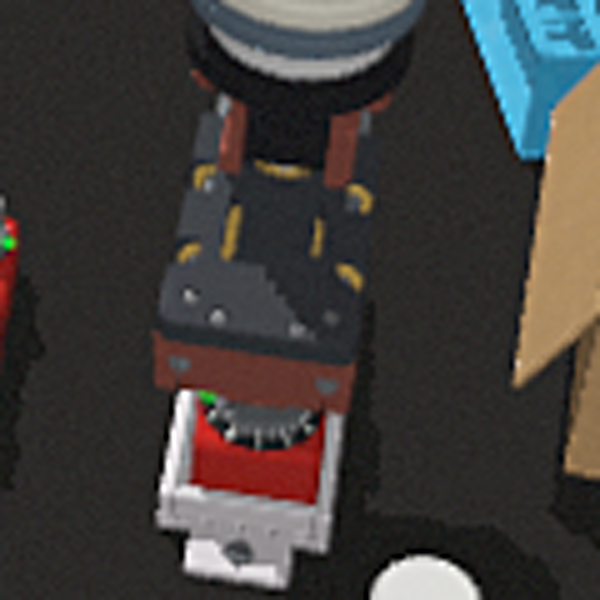

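jog_arm --moves '[{"dp": [0, 0, 0], "delta_rot": [0, 0, 0]}, {"dp": [0, 0, 0], "delta_rot": [0, 0, 0]}, {"dp": [0, -1, 0], "delta_rot": [0, 0, 0]}, {"dp": [0, -1, 0], "delta_rot": [0, 0, 0]}, {"dp": [0, -1, 0], "delta_rot": [0, 0, 0]}]' --jaw -0.35

```text
time: 9.55
eef_pos: [0.5697, -0.1064, 0.1308]
tcp_rot: [0.031, -0.031, -0.706, 0.707]
ft_force: [0.5, -0.2, 0.2]
opening: 0.325
```

jog_arm --moves '[{"dp": [0, -1, 0], "delta_rot": [0, 0, 0]}, {"dp": [0, -1, 0], "delta_rot": [0, 0, 0]}, {"dp": [0, 0, -1], "delta_rot": [0, 0, 0]}, {"dp": [0, 0, -1], "delta_rot": [0, 0, 0]}, {"dp": [0, 0, -1], "delta_rot": [0, 0, 0]}]'

```text
time: 10.18
eef_pos: [0.574, -0.0445, 0.1682]
tcp_rot: [-0.031, 0.03, 0.707, -0.706]
ft_force: [0.1, -0.2, 0.2]
opening: 0.323
```

jog_arm --moves '[{"dp": [0, 0, -0.8], "delta_rot": [0, -1, 0]}, {"dp": [0, 0, 0], "delta_rot": [0, -1, 0]}, {"dp": [0, 0, 0], "delta_rot": [0, -1, 0]}, {"dp": [0, 0, 0], "delta_rot": [0, -1, 0]}, {"dp": [0, 0, 0], "delta_rot": [0, -1, 0]}]'

```text
time: 10.8
eef_pos: [0.5754, -0.029, 0.168]
tcp_rot: [0.111, -0.112, 0.698, -0.698]
ft_force: [-0.1, 0.0, -0.6]
opening: 0.32
```

```bash
python3 - <<'E'
from h import *
plan([.576,-.031,.16],-5)
snap('side','s4');a=cv2.resize(cv2.imread('pics/s4.png')[255:355,320:420],(600,600),interpolation=cv2.INTER_CUBIC)
cv2.imwrite('pics/c5.png',a)
E
```

```text
t 10.8 p [ 0.5754 -0.029   0.168 ] head -71.88 F [-0.1  0.  -0.6] M [ 0.02 -0.02 -0.03] open 0.32 j [-0.07  0.44  1.79  0.    0.92  1.18]
dp units [0.  0.4 0.1] rot units [ 2.000e-02 -1.459e+01  1.000e-02]
```

View pics/c5.png

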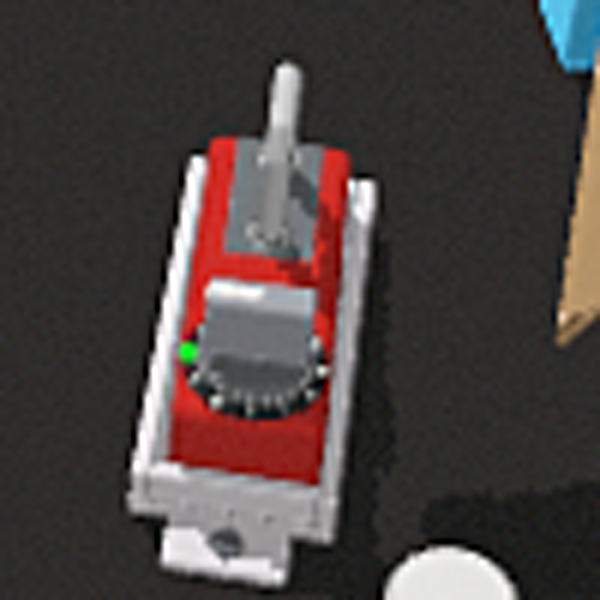

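```bash
python3 - <<'E'
from h import *
S=lambda u,v,z:atz('side0',320+u/6-.4,255+v/6-.4,z)
def hd(a,b): d=b-a; return np.degrees(np.arctan2(d[1],d[0])).round(1),np.linalg.norm(d).round(4)
print('bar far',hd(S(207,281,.0765),S(317,290,.0765)),'bar near',hd(S(207,297,.0765),S(317,304,.0765)))
print('bar base',hd(S(203,353,.0505),S(310,362,.0505)))
print('case end top',hd(S(172,458,.044),S(323,478,.044)),'holder end',hd(S(135,470,.02),S(335,500,.02)))
print('holder sides',hd(S(132,490,.02),S(197,158,.02)),hd(S(338,515,.02),S(372,182,.02)))
print('bow',S(288,75,.0945), 'bar ctr',(S(207,289,.0765)+S(317,297,.0765))/2)
E
```

```text
bar far (np.float64(-0.3), np.float64(0.0347)) bar near (np.float64(1.1), np.float64(0.0345))
bar base (np.float64(-0.3), np.float64(0.0342))
case end top (np.float64(-3.6), np.float64(0.0471)) holder end (np.float64(-4.8), np.float64(0.0643))
holder sides (np.float64(84.6), np.float64(0.1507)) (np.float64(85.7), np.float64(0.1483))
bow [ 0.57357987 -0.02194842  0.0945    ] bar ctr [ 0.56837131 -0.10301221  0.0765    ]
```

jog_arm --moves '[{"dp": [0, 0, 0], "delta_rot": [0, -1, 0]}, {"dp": [0, 0, 0], "delta_rot": [0, -1, 0]}, {"dp": [0, 0, 0], "delta_rot": [0, -1, 0]}, {"dp": [0, 0, 0], "delta_rot": [0, -1, 0]}, {"dp": [0, 0, 0], "delta_rot": [0, -1, 0]}]'

```text
time: 11.48
eef_pos: [0.5755, -0.0294, 0.1682]
tcp_rot: [0.247, -0.248, 0.663, -0.662]
ft_force: [0.9, -0.5, 0.7]
opening: 0.328
```

jog_arm --moves '[{"dp": [0, 0, 0], "delta_rot": [0, -1, 0]}, {"dp": [0, 0, 0], "delta_rot": [0, -1, 0]}, {"dp": [0, 0, 0], "delta_rot": [0, -1, 0]}, {"dp": [0, 0, 0], "delta_rot": [0, -1, 0]}, {"dp": [0, 0, 0], "delta_rot": [0, -1, 0]}]'

```text
time: 12.1
eef_pos: [0.5755, -0.0294, 0.1682]
tcp_rot: [0.374, -0.374, 0.6, -0.6]
ft_force: [-0.2, 0.2, -0.0]
opening: 0.329
```

jog_arm --moves '[{"dp": [0, 0, 0], "delta_rot": [0, -1, 0]}, {"dp": [0, 0, 0], "delta_rot": [0, -1, 0]}, {"dp": [0, 0, 0], "delta_rot": [0, -1, 0]}, {"dp": [0, 0, 0], "delta_rot": [0, -1, 0]}, {"dp": [0, 0, 0], "delta_rot": [0, -0.6, 0]}]'

```text
time: 12.72
eef_pos: [0.5755, -0.0294, 0.1682]
tcp_rot: [0.477, -0.478, 0.522, -0.521]
ft_force: [-1.2, 0.1, -0.3]
opening: 0.322
```

```bash
python3 - <<'E'
from h import *
plan([.5745,-.029,.084],-5)
snap('side','s5');a=cv2.resize(cv2.imread('pics/s5.png')[225:325,320:420],(600,600),interpolation=cv2.INTER_CUBIC)
cv2.imwrite('pics/c6.png',a)
o=get_obs()
for p in [(.5754,-.029,.0945),(.5754,-.029,.157)]: print((proj('s5',p)-[320,225])*6)
E
```

```text
t 12.725 p [ 0.5755 -0.0294  0.1682] head -5.1 F [-1.2  0.1 -0.3] M [-0.06 -0.1  -0.03] open 0.322 j [-0.07  0.44  1.79  0.    0.92  0.02]
dp units [-0.01  4.21 -0.05] rot units [ 0.02 -0.02 -0.  ]
[290.71440405 267.78238244]
[306.61010832 125.57322211]
```

View pics/c6.png

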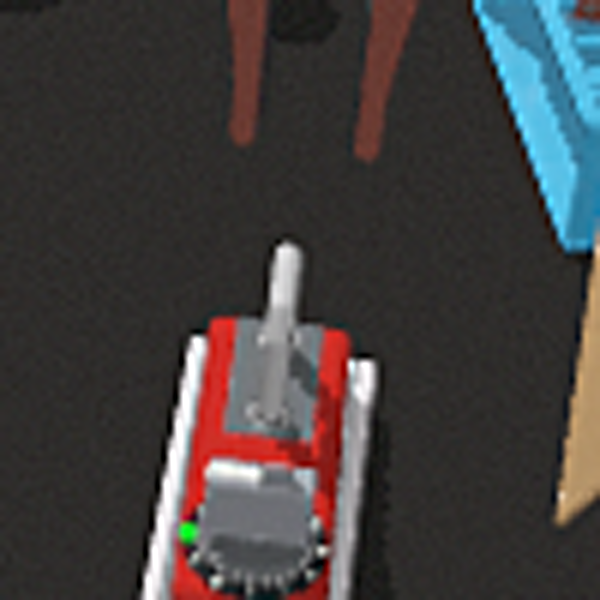

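jog_arm --moves '[{"dp": [0, 1, -0.05], "delta_rot": [0, 0, 0]}, {"dp": [0, 1, 0], "delta_rot": [0, 0, 0]}, {"dp": [0, 1, 0], "delta_rot": [0, 0, 0]}, {"dp": [0, 0.7, 0], "delta_rot": [0, 0, 0]}, {"dp": [0, 0.5, 0], "delta_rot": [0, 0, 0]}]'

```text
time: 13.4
eef_pos: [0.5747, -0.0299, 0.084]
tcp_rot: [0.477, -0.477, 0.522, -0.522]
ft_force: [0.8, 0.5, 0.9]
opening: 0.324
```

jog_arm --moves '[{"dp": [0, 0, 0], "delta_rot": [0, 0, 0]}, {"dp": [0, 0, 0], "delta_rot": [0, 0, 0]}, {"dp": [0, 0, 0], "delta_rot": [0, 0, 0]}, {"dp": [0, 0, 0], "delta_rot": [0, 0, 0]}]' --jaw -1

```text
time: 13.9
eef_pos: [0.5751, -0.0303, 0.0853]
tcp_rot: [-0.477, 0.477, -0.522, 0.522]
ft_force: [-0.7, 1.6, 0.2]
opening: 0.096
```

jog_arm --moves '[{"dp": [0, -0.1, 0], "delta_rot": [0, 0, 0]}, {"dp": [0, -0.1, 0], "delta_rot": [0, 0, 0]}, {"dp": [0, 0, 0], "delta_rot": [0, 0, 0]}]'

```text
time: 14.28
eef_pos: [0.575, -0.0304, 0.0892]
tcp_rot: [-0.477, 0.477, -0.522, 0.522]
ft_force: [-0.2, 1.7, 0.1]
opening: 0.091
```

jog_arm --moves '[{"dp": [0, -0.15, 0], "delta_rot": [0, 0, 0]}, {"dp": [0, -0.15, 0], "delta_rot": [0, 0, 0]}, {"dp": [0, 0, 0], "delta_rot": [0, 0, 0]}]'

```text
time: 14.65
eef_pos: [0.575, -0.0304, 0.0952]
tcp_rot: [-0.477, 0.477, -0.522, 0.522]
ft_force: [0.8, 1.4, 0.2]
opening: 0.096
```

```bash
python3 - <<'E'
from h import *
plan([.5745,-.029,.084],-5)
snap('side','s6');a=cv2.resize(cv2.imread('pics/s6.png')[245:355,315:425],(600,600),interpolation=cv2.INTER_CUBIC)
cv2.imwrite('pics/c7.png',a)
E
```

```text
t 14.65 p [ 0.575  -0.0304  0.0952] head -5.18 F [0.8 1.4 0.2] M [ 0.24 -0.14  0.02] open 0.096 j [-0.07  0.54  1.82  0.    0.78  0.02]
dp units [-0.07  0.56 -0.03] rot units [-0.01 -0.04 -0.  ]
```

View pics/c7.png

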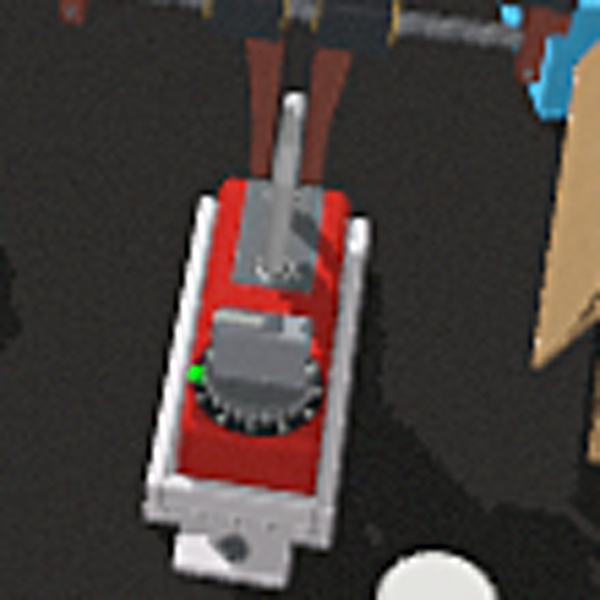

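jog_arm --moves '[{"dp": [0, -0.15, 0], "delta_rot": [0, 0, 0]}, {"dp": [0, -0.15, 0], "delta_rot": [0, 0, 0]}, {"dp": [0, 0, 0], "delta_rot": [0, 0, 0]}]'

```text
time: 15.08
eef_pos: [0.575, -0.0304, 0.1012]
tcp_rot: [-0.477, 0.477, -0.522, 0.522]
ft_force: [0.3, 2.6, -0.6]
opening: 0.087
```

jog_arm --moves '[{"dp": [0, -0.1, 0], "delta_rot": [0, 0, 0]}, {"dp": [0, -0.1, 0], "delta_rot": [0, 0, 0]}, {"dp": [0, 0, 0], "delta_rot": [0, 0, 0]}]'

```text
time: 15.45
eef_pos: [0.5742, -0.0305, 0.1045]
tcp_rot: [0.476, -0.477, 0.522, -0.522]
ft_force: [-0.1, 0.7, -4.0]
opening: 0.094
```

jog_arm --moves '[{"dp": [0, -0.1, 0], "delta_rot": [0, 0, 0]}, {"dp": [0, -0.1, 0], "delta_rot": [0, 0, 0]}, {"dp": [0, 0, 0], "delta_rot": [0, 0, 0]}]'

```text
time: 15.82
eef_pos: [0.5748, -0.0304, 0.1089]
tcp_rot: [0.477, -0.477, 0.522, -0.522]
ft_force: [-1.3, -0.3, -4.9]
opening: 0.092
```

jog_arm --moves '[{"dp": [0, -0.1, 0], "delta_rot": [0, 0, 0]}, {"dp": [0, -0.15, 0], "delta_rot": [0, 0, 0]}, {"dp": [0, -0.2, 0], "delta_rot": [0, 0, 0]}, {"dp": [0, -0.2, 0], "delta_rot": [0, 0, 0]}, {"dp": [0, -0.1, 0], "delta_rot": [0, 0, 0]}]'

```text
time: 16.45
eef_pos: [0.5752, -0.0304, 0.1244]
tcp_rot: [-0.477, 0.477, -0.522, 0.522]
ft_force: [-0.5, 0.2, -5.2]
opening: 0.094
```

```bash
python3 - <<'E'
from h import *
plan([.575,-.03,.235],-5)
snap('side','s7');a=cv2.resize(cv2.imread('pics/s7.png')[225:345,315:435],(600,600),interpolation=cv2.INTER_CUBIC)
cv2.imwrite('pics/c8.png',a)
# red-mask orientation of the case, before/after
for f in('s6','s7'):
    i=cv2.imread(f'pics/{f}.png').astype(int)[230:350,335:395]; m=(i[...,2]>120)&(i[...,1]<60)&(i[...,0]<60)
    y,x=np.nonzero(m); print(f,m.sum(),x.min()+335,x.max()+335,y.min()+230,y.max()+230)
E
```

```text
t 16.45 p [ 0.5752 -0.0304  0.1244] head -5.18 F [-0.5  0.2 -5.2] M [ 0.12 -0.12 -0.02] open 0.094 j [-0.07  0.5   1.81 -0.    0.83  0.02]
dp units [-0.02 -5.53 -0.01] rot units [-0.01 -0.04  0.  ]
s6 577 348 378 278 335
s7 656 350 380 270 330
```

```bash
cat >> h.py <<'E'
def tilt(f,rise):
    i=cv2.imread(f'pics/{f}.png').astype(int); b=proj('side0',np.array([.5455,-.102,.045+rise]))
    out=[]
    y,x=np.nonzero((i[...,1]>150)&(i[...,2]<110)&(i[...,0]<110)); k=(abs(x-b[0])<12)&(abs(y-b[1])<20); g=np.array([x[k].mean(),y[k].mean()]) if k.any() else None
    c=proj('side0',np.array([.573,-.065,.044+rise])).astype(int)
    m=np.zeros(i.shape[:2],bool);w=i[c[1]-45:c[1]+45,c[0]-25:c[0]+25];m[c[1]-45:c[1]+45,c[0]-25:c[0]+25]=(w[...,2]>100)&(w[...,1]<70)&(w[...,0]<70)
    y,x=np.nonzero(m)
    print(f,'green',g,'exp',b.round(1),'far row',y.min(),'exp',proj('side0',np.array([.573+.0055,-.065+.064,.044+rise])).round(1))
E
python3 - <<'E'
from h import *
tilt('s5',0);tilt('s6',0);tilt('s7',.021)
E
```

```text
s5 green [350.875 313.125] exp [350.3 313. ] far row 278 exp [368.2 277.8]
s6 green [350.28571429 313.        ] exp [350.3 313. ] far row 255 exp [368.2 277.8]
s7 green [352. 306.] exp [350.9 305.8] far row 248 exp [369.1 270.6]
```

jog_arm --moves '[{"dp": [0, -0.2, 0], "delta_rot": [0, 0, 0]}, {"dp": [0, -0.3, 0], "delta_rot": [0, 0, 0]}, {"dp": [0, -0.3, 0], "delta_rot": [0, 0, 0]}, {"dp": [0, -0.3, 0], "delta_rot": [0, 0, 0]}, {"dp": [0, -0.3, 0], "delta_rot": [0, 0, 0]}]'

```text
time: 17.12
eef_pos: [0.5749, -0.0304, 0.1524]
tcp_rot: [-0.477, 0.477, -0.522, 0.522]
ft_force: [0.3, -0.2, -5.7]
opening: 0.089
```

jog_arm --moves '[{"dp": [0, -0.3, 0], "delta_rot": [0, 0, 0]}, {"dp": [0, -0.3, 0], "delta_rot": [0, 0, 0]}, {"dp": [0, -0.3, 0], "delta_rot": [0, 0, 0]}, {"dp": [0, -0.3, 0], "delta_rot": [0, 0, 0]}, {"dp": [0, -0.3, 0], "delta_rot": [0, 0, 0]}]'

```text
time: 17.75
eef_pos: [0.5748, -0.0304, 0.1822]
tcp_rot: [0.477, -0.477, 0.522, -0.522]
ft_force: [0.0, -0.1, -5.8]
opening: 0.093
```

jog_arm --moves '[{"dp": [0, -0.3, 0], "delta_rot": [0, 0, 0]}, {"dp": [0, -0.3, 0], "delta_rot": [0, 0, 0]}, {"dp": [0, -0.3, 0], "delta_rot": [0, 0, 0]}, {"dp": [0, -0.3, 0], "delta_rot": [0, 0, 0]}, {"dp": [0, -0.3, 0], "delta_rot": [0, 0, 0]}]'

```text
time: 18.38
eef_pos: [0.5748, -0.0304, 0.2122]
tcp_rot: [0.477, -0.477, 0.522, -0.522]
ft_force: [0.6, -0.9, -4.8]
opening: 0.092
```

jog_arm --moves '[{"dp": [0, -0.3, 0], "delta_rot": [0, 0, 0]}, {"dp": [0, -0.3, 0], "delta_rot": [0, 0, 0]}, {"dp": [0, -0.3, 0], "delta_rot": [0, 0, 0]}, {"dp": [0, -0.3, 0], "delta_rot": [0, 0, 0]}, {"dp": [0, -0.1, 0], "delta_rot": [0, 0, 0]}]'

```text
time: 19.0
eef_pos: [0.5751, -0.0304, 0.2384]
tcp_rot: [-0.477, 0.477, -0.522, 0.522]
ft_force: [-0.4, 0.7, -4.6]
opening: 0.09
```

jog_arm --moves '[{"dp": [0, 0, 0], "delta_rot": [0, 0, 0]}, {"dp": [0, 0, 0], "delta_rot": [0, 0, 0]}, {"dp": [0, 0, 0], "delta_rot": [0, 0, 0]}, {"dp": [0, 0, 0], "delta_rot": [0, 0, 0]}]'

```text
time: 19.5
eef_pos: [0.5748, -0.0304, 0.2377]
tcp_rot: [0.477, -0.477, 0.522, -0.522]
ft_force: [0.2, -0.2, -5.5]
opening: 0.094
```

```bash
python3 - <<'E'
from h import *
plan([.575,-.03,.235],-5)
snap('side','s8');a=cv2.resize(cv2.imread('pics/s8.png')[160:360,280:480],(600,600),interpolation=cv2.INTER_CUBIC)
cv2.imwrite('pics/c9.png',a)
tilt('s8',get_obs()['eef_pos'][2]-.1033)
E
```

```text
t 19.5 p [ 0.5748 -0.0304  0.2377] head -5.18 F [ 0.2 -0.2 -5.5] M [ 0.11 -0.1   0.03] open 0.094 j [-0.07  0.35  1.74  0.    1.06  0.02]
dp units [-0.02  0.14  0.01] rot units [ 0.   -0.04 -0.  ]
s8 green [355.5 262.8] exp [354.5 262.5] far row 205 exp [373.9 227.9]
```

View pics/c9.png

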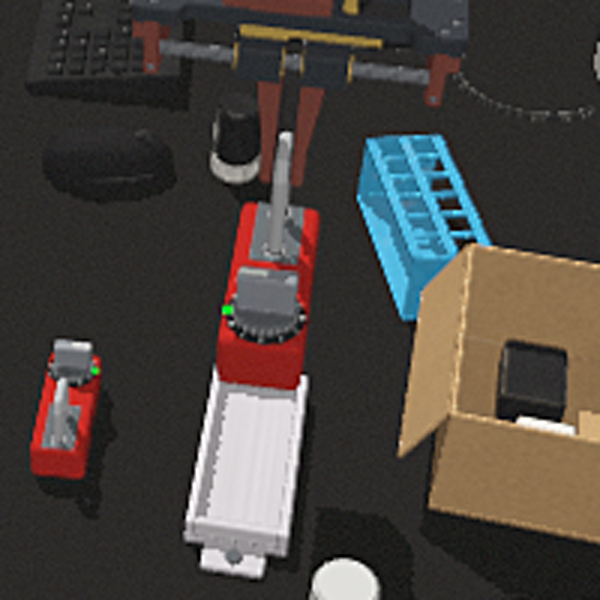

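```bash
python3 -c "
from h import *
print(job_done(),get_obs()['time'])"
```

```text
the job is handed in; nothing more can be done
the job is handed in; nothing more can be done
```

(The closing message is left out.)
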